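# Close and lock the dry box

## Task

The dry box with the weighed samples has been left ajar. Push its lid down shut with the fingertips, then set the fingertips in the slot of each of the two round knobs on the lid, either one first, and turn it clockwise a quarter turn to its stop, so that both slots point front to back and the lid stays drawn down tight on its gasket. Only push and turn: do not swing the lid farther open, and leave the other things on the bench where they are.

Things in the scene. Friction and masses are not known exactly. Their poses are not given: they have to be found in the camera images.
- dry_box: white plastic dry box, fixed to the bench, 220 mm deep (x) by 300 mm wide (y), rim 100 mm high; a small round dial on its front face. Origin at the centre of its underside, x towards its hinged back, -x its front (about facing the robot), y to its left, z up
- lid_press (a point): point on the top face of the lid, in the middle of its aluminium front rail, between the two knobs, 32 mm behind the lid's front edge and 190 mm from the hinge line; the free lid between the knobs is 90 mm wide. A good place to push. The point tilts with the lid, its z is normal to the lid's face
- lid_hinge (a point): middle of the hinge line (along the box's y) at the back of the lid, at the level of the lid's underside, 104 mm above the bench; the lid is 10 mm thick, 308 mm wide and reaches 222 mm forward of this line; behind the front rail it has a clear window
- lid (a joint): lid angle, rad, grows as it opens; 0 = pressed fully down. Stiff hinge (0.65 N m): the lid stays where it is left. Pushed shut and let go, it springs back on its gasket to about 0.02 (4 mm at the front edge); only the locked knobs hold it lower. Pushing it shut takes 2 to 6 N at the front rail, pressing the gasket flat about 15 N more
- latch_left_slot (a point): centre of the slot floor of the left (+y) black knob, on its axis. Knob: steel-floored disc 80 mm across, top 20 mm above the lid; one straight open-ended slot right across it, 30 mm wide, 14 mm deep, between two upright walls; slot floor 6 mm above the lid. Turns with the knob: z its axis (up when the lid is flat), y along the slot. 60 mm in front of the box's middle, 85 mm to its left
- latch_right_slot (a point): centre of the slot floor of the right (-y) black knob, on its axis. Knob: steel-floored disc 80 mm across, top 20 mm above the lid; one straight open-ended slot right across it, 30 mm wide, 14 mm deep, between two upright walls; slot floor 6 mm above the lid. Turns with the knob: z its axis (up when the lid is flat), y along the slot. 60 mm in front of the box's middle, 85 mm to its right
- latch_left (a joint): turn of the left knob, rad, clockwise from above: 0 open, slot left-right along the lid's front edge; 1.57 locked at the stop, slot front-back. Friction 0.06 N m, stays where left; up to 0.25 N m while its cam draws the lid down. Locks only with the lid down first (else the cam meets its steel keeper)
- latch_right (a joint): turn of the right knob, rad, clockwise from above: 0 open, slot left-right along the lid's front edge; 1.57 locked at the stop, slot front-back. Friction 0.06 N m, stays where left; up to 0.25 N m while its cam draws the lid down. Locks only with the lid down first (else the cam meets its steel keeper)
- weighing_bottle: loose glass weighing bottle with a knob lid, 43 mm across, 48 mm high, left of the box; origin at its underside. To be left alone
- petri_dish: loose glass dish, 62 mm across, 13 mm high, right of the box; origin at its underside. To be left alone
- tweezers: loose steel tweezers, 123 mm long (y), 10 mm high, lying in front of the box; origin at the underside. To be left alone
- meter: loose pale meter with a keypad, 215 x 104 x 62 mm, at the left; origin at its underside. To be left alone
- journal: loose green notebook, 214 x 154 x 14 mm, at the right; origin at its underside. To be left alone
- amber_bottle: loose amber dropping bottle with a white cap, 40 mm across, 81 mm high, front right; origin at its underside. To be left alone
- lidded_jar: loose white jar with a red lid, 45 mm across, 62 mm high, front left; origin at its underside. To be left alone

How it is judged (in metres and radians):
On the way:
1. the lid is pushed shut while both knobs are still open (value of joint lid below 0.04 rad and value of joint each of latch_left, latch_right below 0.5 rad), for 0.2 s.
At the end, for the whole second after the job is handed in: both knobs are turned to within 10 degrees of the locked stop (1.4 rad or more) and the lid, untouched, is held down within 0.011 rad (about 2 mm at its front edge) of fully pressed (value of joint each of latch_left, latch_right above 1.4 rad and value of joint lid below 0.011 rad).
It fails at once if the lid is swung farther open than it was ever left (above 0.65 rad) (value of joint lid above 0.65 rad).
It fails at once if another thing on the bench is lifted, knocked over or shifted by more than 3 cm (distance of any of weighing_bottle, petri_dish, tweezers, meter, journal, amber_bottle, lidded_jar from where it was at the start of the episode above 0.03 m or angle between any of weighing_bottle, petri_dish, tweezers, meter, journal, amber_bottle, lidded_jar's own z axis and vertical above 0.5 rad).
It also fails if it takes over 54 s, if anything falls off the work surface, if the arm or the gripper's body presses on something with over 40 N, if the wrist force passes 120 N, or if a joint passes its speed limit or range.

## Robot

A 6-joint arm with a two-finger parallel gripper is mounted at the origin on a cart in front of the work surface, level with it; the furniture and walls round the work are solid. World frame = base frame: x ahead of the robot, y to its left, z up, the work surface at z = 0. Lengths are in m, angles in degrees, forces in N, time in s.
With the tool pointing down it reaches from about 0.325 to 0.85 m from the base axis. Payload 4.4 kg.
Tool frame: the origin (TCP) lies midway between the tips of the shut fingers; the grasp point (between the pads) lies 19 mm behind it (manip.grip_point_offset is the z of the grasp point in the tool frame, in m); z points along the fingers, y is the line along which they close (so a half turn about z gives the same grasp; the last joint's range is limited). The gripper opens to 94 mm and grips with 3 to 60 N. Pads are 16 mm wide; open, the fingers measure 119 mm over their backs; the gripper's body (75 mm by 177 mm) begins 78 mm behind the grasp point.
Start: joints at [63.054, 11.837, 88.321, -0, 79.842, -8.623], TCP at [0.181, 0.546, 0.205] pointing down, gripper open.
Joint ranges: [-156.59, 156.59], [-49.26, 127.26], [12.9, 141.05], [-63.56, 243.56], [4.71, 150.69], [-161.64, 161.64]. Speed limits (degrees/s): [159.86, 159.86, 180, 180, 180, 180].

## Interface

Orientations are given as [roll, pitch, yaw] about the fixed x, y, z axes, in that order (R = Rz(yaw) Ry(pitch) Rx(roll)).
In Python, from station import manip gives the robot as it stands.
- The arm moves only by the tool move_arm, never from a script. Its argument "moves" is a list of rows, each an object with "gripper": the closure, from 0 (fully open) to 1 (shut); "travel": the shift along the tool's x, y, z in mm, a list of three; "roll": the turn about the tool's z in units of 5 degrees (1.0 is 5 degrees). A call has 1 to 10 rows; each row shifts and turns the commanded pose from where the row before left it, along the tool's axes as they then stand; what a row does not reach is not made up. A row lasts 1/8 s, in which the tool goes at most 62.5 mm and 10.7 degrees, less where a joint would pass 70% of its speed; a pose out of reach is approached as far as the arm can. A call with a gripper value outside its range is refused whole. The fingers move at their own pace and stop on an object; the grip force is fixed at half the most. Time passes only in rows, so rows that do not move let the fingers close. It gives the time, the measured TCP pose, the force, the opening and the grip force at its end, in the units of the state.
- manip.sense(): the state, without advancing time (a new reading comes with each control period).
- manip.read_camera(name): name is "scene" or "top" or "wrist"; returns (picture, depth): 400x640x3 uint8, blue, green, red; 400x640 float32, m along the optical axis (not along the pixel's ray), 0 where there is no reading.
- manip.camera_params(name): a dict with "vertical_fov" (degrees; the focal length in pixels is half the picture's height over the tangent of half this angle, whatever the lens; pixels are square), "cx", "cy" (the principal point, pixels), "k1" (the pictures are not rectified: a ray, as slopes to the right and down, at radius r is drawn at 1 + k1 r^2 times it, then the intrinsics apply), "pose" (4x4, takes a point from camera to world coordinates). Camera axes: x right, y up, looking along -z (the intrinsics and any distortion apply to the point x, -y, -z); pixel columns grow to the right and rows downward; lengths in m; the calibration is good to about 2 mm. A picture is of the moment at which its call begins: read the wrist's pose just before it. camera_params takes no time and is no camera call; for the wrist camera it gives the pose at the moment of the call.
- manip.hand_in(): hands the job in; it is judged then, once.
Trained networks look in the newest picture that a camera, given by its name, has taken for a name from the list of things; names that differ only in an ending like _2 or _b are one class to them, and where a whole thing is asked for, a point or a joint stands for the part that bears it (a point fixed in the world has none). Each returns a list of dicts, best first, with "confidence" (0 to 1); they miss things now and then, are a little off and sometimes report something else, mostly with a low value. They report only what shows in the picture. A call takes as long as a camera call.
- manip.boxes_of(target, camera): "location" ([column, row] in pixels, amid what is visible of it).
The state is a dict: "time_s": time; "joint_positions": joint angles; "qd": joint speeds; "effort": joint torques, N m; "eef_pos": TCP position; "orientation": TCP orientation; "wrist_force": force on the tool from outside, world axes, zero at the start; "wrist_torque": the same for the moment, N m; "gripper_width": finger opening in m; "gripper_force": force on a finger pad.
Only numpy, scipy, OpenCV 4.12 (cv2) and the standard library are available. Lean on these libraries where they do the work, as an engineer would, in place of code of your own. Each camera call takes 0.05 s, during which the arm holds its last target. There are 200 camera calls.

## Working session

There is one attempt and no reset: what is moved stays moved. The work goes in short steps, Python scripts to look and compute and a tool call to move; the robot and the scene stay as the last step left them, time stands still between calls to the robot, and variables do not carry over. Pictures are saved under pics/ and viewed, at most 10 in all, crops included, and the job is handed in when it is done.

Besides the shell and the picture viewer there is one more tool, called after "Call:" as a command line: name --argument value ..., lists and objects as JSON in quotes. move_arm: Moves the arm, as the interface text tells. Its arguments: {"type":"object","properties":{"moves":{"type":"array"}},"required":["moves"]}

```bash
mkdir -p pics; ls; cat > h.py <<'E'
import numpy as np, cv2
from station import manip
def K(n):
    p=manip.camera_params(n); f=200/np.tan(np.radians(p["vertical_fov"])/2)
    return p,f
def world(n,uv,d,p=None):
    p=p or manip.camera_params(n); f=200/np.tan(np.radians(p["vertical_fov"])/2)
    s=(np.atleast_2d(uv).astype(float)-[p["cx"],p["cy"]])/f; u=s.copy()
    for _ in range(10): u=s/(1+p["k1"]*(u**2).sum(1,keepdims=True))
    d=np.atleast_1d(d)[:,None]
    c=np.hstack([u[:,:1]*d,-u[:,1:]*d,-d,np.ones_like(d)])
    return (c@np.array(p["pose"]).T)[:,:3]
def cloud(n):
    im,d=manip.read_camera(n); v,u=np.mgrid[:400,:640]
    P=world(n,np.c_[u.ravel(),v.ravel()],d.ravel()).reshape(400,640,3); P[d==0]=np.nan
    return im,d,P
E
python3 - <<'E'
from h import *
s=manip.sense(); print(s)
for n in("scene","top"):
    im,d,P=cloud(n); cv2.imwrite(f"pics/{n}0.png",im); np.save(f"{n}0.npy",P)
    print(n,manip.camera_params(n))
    for t in("dry_box","lid_press","latch_left_slot","latch_right_slot","lid_hinge","tweezers","lidded_jar","amber_bottle","weighing_bottle","petri_dish","meter"):
        for r in manip.boxes_of(t,n)[:2]:
            u,v=np.round(r["location"]).astype(int); print(t,r["confidence"],u,v,P[v,u].round(3))
E
```

```text
pics
{'time_s': 0.0, 'joint_positions': array([ 6.30503794e+01,  1.18852095e+01,  8.84029703e+01, -5.23361143e-05,
        7.98426057e+01, -8.62060107e+00]), 'qd': array([-0.02028337,  0.08492305, -0.01638515, -0.04994694,  0.07925717,
        0.00118506]), 'effort': array([ 1.41830533e-04, -3.70879626e+01, -2.81418031e+01,  6.98186411e-02,
        3.60326981e-02, -1.92689640e-04]), 'eef_pos': array([0.18044163, 0.54510721, 0.20429645]), 'orientation': array([-1.79870684e+02, -1.95526241e-02,  1.61670968e+02]), 'wrist_force': array([-0.32838436,  0.54122917, -0.72128941]), 'wrist_torque': array([-0.03854174, -0.03015256,  0.02913864]), 'gripper_force': 0.0, 'gripper_width': 0.09411424055858565}
scene {'vertical_fov': 53.607380962317094, 'cx': 313.98463247521227, 'cy': 196.89737196789198, 'k1': 0.023464157062926753, 'pose': array([[ 0.58055543,  0.60143499, -0.54884546, -0.15210669],
       [-0.81396744,  0.4118894 , -0.40963903, -0.5693764 ],
       [-0.02030762,  0.6845605 ,  0.72867312,  0.99312527],
       [ 0.        ,  0.        ,  0.        ,  1.        ]])}
dry_box 0.68 312 19
[... 766 characters left out ...]
      ,  0.        ,  0.        ,  1.        ]])}
dry_box 0.61 308 186 [ 0.559 -0.036  0.15 ]
lid_press 0.64 283 189 [0.544 0.061 0.173]
lid_press 0.62 310 182 [ 0.575 -0.043  0.143]
latch_left_slot 0.9 283 189 [0.544 0.061 0.173]
latch_right_slot 0.78 326 199 [ 0.505 -0.107  0.181]
latch_right_slot 0.68 235 245 [0.322 0.263 0.068]
lid_hinge 0.58 310 182 [ 0.575 -0.043  0.143]
lid_hinge 0.28 428 234 [ 0.375 -0.537  0.017]
lidded_jar 0.41 234 243 [0.33  0.267 0.069]
amber_bottle 0.39 392 243 [ 0.336 -0.379  0.065]
weighing_bottle 0.55 266 171 [0.631 0.144 0.047]
petri_dish 0.68 392 247 [ 0.32  -0.378  0.072]
petri_dish 0.56 354 204 [ 0.499 -0.228  0.   ]
meter 0.66 203 211 [0.462 0.405 0.04 ]
```

```bash
python3 -c "
import cv2
a=cv2.imread('pics/scene0.png')[100:300,200:460];b=cv2.imread('pics/top0.png')[130:280,210:420]
cv2.imwrite('pics/c1.png',cv2.resize(a,(780,600),interpolation=2));cv2.imwrite('pics/c2.png',cv2.resize(b,(800,571),interpolation=2))"
```

```text
(no output)
```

View pics/c1.png

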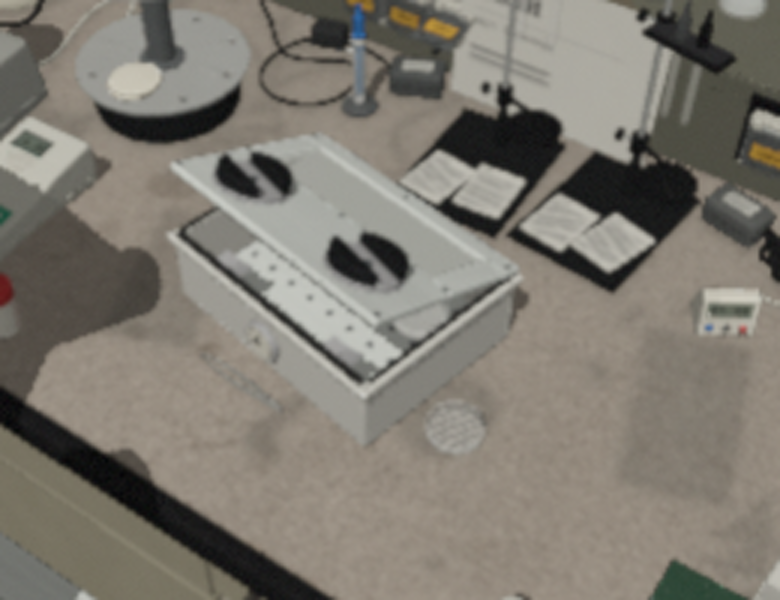

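View pics/c2.png

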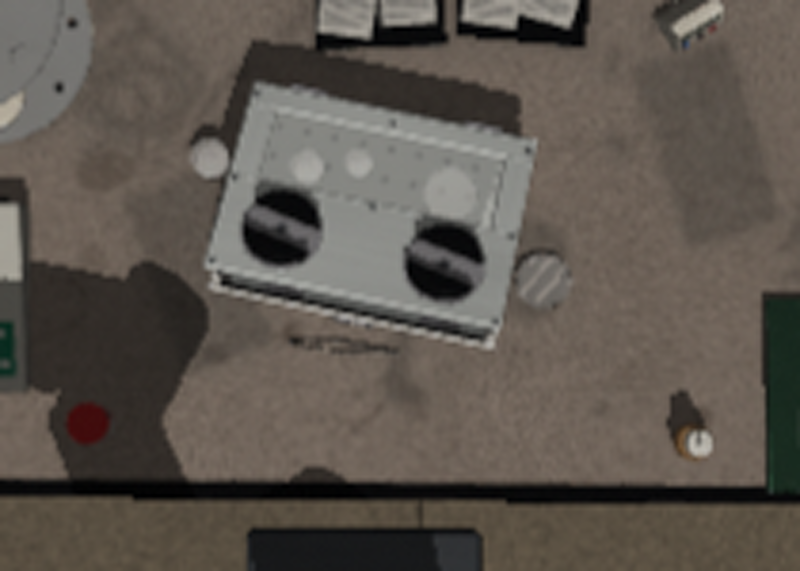

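The views show the lid ajar by roughly 20°. The box is yawed about -12°, and both slots are about 10° clockwise of left-right (knobs at (255,175) and (370,260) in the first crop, (282,226) and (445,262) in the second). Next I'll fit the lid plane and the knobs.

```bash
cat > fit.py <<'E'
from h import *
def fit(n,P,im):
    g=im.max(2).astype(float)
    m=np.isfinite(P[...,2])&(P[...,2]>.108)&(P[...,2]<.26)&(P[...,0]>.38)&(P[...,0]<.8)&(P[...,1]>-.26)&(P[...,1]<.2)
    Q=P[m]; rng=np.random.default_rng(0); best=0
    for _ in range(800):
        a,b,c=Q[rng.choice(len(Q),3)]; nn=np.cross(b-a,c-a); l=np.linalg.norm(nn)
        if l<1e-4: continue
        nn/=l; k=(abs((Q-a)@nn)<.004)
        if k.sum()>best and abs(nn[2])>.8: best=k.sum(); B=k
    for _ in range(3):
        c=Q[B].mean(0); nn=np.linalg.svd(Q[B]-c)[2][2]; nn*=np.sign(nn[2]); B=abs((Q-c)@nn)<.005
    up=-np.array([nn[0],nn[1]]); 
    print(n,len(Q),best,"normal",nn.round(3),"tilt",np.degrees(np.arccos(nn[2])).round(2),"yaw box",np.degrees(np.arctan2(nn[1],nn[0])).round(2))
    h=(P-c)@nn; L=Q[B]
    ex=np.array([nn[0],nn[1],0]);ex/=np.linalg.norm(ex); ey=np.cross([0,0,1],ex); ax=np.cross(ey,nn)
    # in-lid rectangle from hull
    R=cv2.minAreaRect(np.c_[(L-c)@ax,(L-c)@ey].astype(np.float32)); print("rect",R, "plane pt",c.round(4))
    # hinge line: underside plane (10mm) at z=.104
    t=(c-.010*nn); s=(.104-t[2])/ax[2]; H=t+s*ax
    print("hinge pt (some y)",H.round(4))
    k=m&(h>.012)&(h<.028)&(g<80)
    nl,lab,st,ce=cv2.connectedComponentsWithStats(cv2.dilate(k.astype(np.uint8),np.ones((3,3))))
    for i in range(1,nl):
        if st[i,4]>40: 
            p=P[(lab==i)&k]; 
            print("dark",st[i],p.mean(0).round(4),"lid coords from hinge",((p.mean(0)-H)@ax).round(4),((p.mean(0)-H)@ey).round(4),"h",np.median((p-c)@nn).round(4))
    return
if __name__=="__main__":
    for n in("scene","top"): fit(n,np.load(f"{n}0.npy"),cv2.imread(f"pics/{n}0.png"))
E
python3 fit.py
```

```text
scene 3741 2730 normal [ 0.356 -0.073  0.932] tilt 21.29 yaw box -11.65
rect ((0.0025611892342567444, 0.015052661299705505), (0.23236967623233795, 0.31301555037498474), 0.5444556474685669) plane pt [ 0.5666 -0.0494  0.1533]
hinge pt (some y) [ 0.6635 -0.0694  0.104 ]
dark [271 151  16  14 137] [0.5135 0.0593 0.2021] lid coords from hinge -0.1967 0.0957 h 0.0195
dark [283 150  15  14 134] [0.5576 0.046  0.1842] lid coords from hinge -0.1475 0.0916 h 0.0195
dark [319 177  18  16 164] [ 0.5237 -0.1201  0.1838] lid coords from hinge -0.147 -0.0779 h 0.0195
dark [308 178  19  17 175] [ 0.48   -0.1059  0.2017] lid coords from hinge -0.1961 -0.0728 h 0.0196
top 3976 2171 normal [ 0.358 -0.077  0.931] tilt 21.46 yaw box -12.08
rect ((-0.0005143582820892334, 0.0016701817512512207), (0.23000933229923248, 0.3081425130367279), 0.7480493783950806) plane pt [ 0.5724 -0.0378  0.1511]
hinge pt (some y) [ 0.6629 -0.0572  0.104 ]
dark [276 179  19  12 149] [0.5624 0.0488 0.1829] lid coords from hinge -0.141 0.0826 h 0.0194
dark [273 188  19  12 155] [0.5196 0.0655 0.2   ] lid coords from hinge -0.1895 0.09 h 0.0189
dark [319 188  19  12 150] [ 0.5284 -0.1176  0.1834] lid coords from hinge -0.1396 -0.0872 h 0.0205
dark [316 196  20  14 173] [ 0.4861 -0.1017  0.1993] lid coords from hinge -0.1871 -0.0805 h 0.0189
```

Call:
move_arm --moves '[{"gripper":1,"travel":[0,0,-40],"roll":0},{"gripper":1,"travel":[-20,-20,-25],"roll":0},{"gripper":1,"travel":[-35,-34,0],"roll":0},{"gripper":1,"travel":[-35,-34,0],"roll":0},{"gripper":1,"travel":[-35,-34,0],"roll":0},{"gripper":1,"travel":[-35,-34,0],"roll":0},{"gripper":1,"travel":[-35,-34,0],"roll":0},{"gripper":1,"travel":[-35,-34,0],"roll":0},{"gripper":1,"travel":[-35,-34,0],"roll":0},{"gripper":1,"travel":[-35,-34,0],"roll":0}]'

```text
time_s: 2.45
eef_pos: [0.3743, 0.1729, 0.2708]
orientation: [180.0, 0.1, 161.7]
wrist_force: [0.7, -0.5, -0.5]
gripper_width: 0.0006
gripper_force: 0.0
```

Call:
move_arm --moves '[{"gripper":1,"travel":[-35,-34,0],"roll":0},{"gripper":1,"travel":[-35,-34,0],"roll":0},{"gripper":1,"travel":[-35,-34,0],"roll":0},{"gripper":1,"travel":[-35,-34,0],"roll":0},{"gripper":1,"travel":[-19,-14,0],"roll":0},{"gripper":1,"travel":[0,0,0],"roll":0},{"gripper":1,"travel":[0,0,0],"roll":0}]'

```text
time_s: 3.32
eef_pos: [0.4771, -0.0169, 0.2703]
orientation: [180.0, -0.1, 161.7]
wrist_force: [-0.1, 0.4, -0.8]
gripper_width: 0.0006
gripper_force: 0.0
```

Call:
move_arm --moves '[{"gripper":1,"travel":[0,0,30],"roll":0},{"gripper":1,"travel":[0,0,30],"roll":0},{"gripper":1,"travel":[0,0,15],"roll":0},{"gripper":1,"travel":[0,0,8],"roll":0},{"gripper":1,"travel":[0,0,8],"roll":0},{"gripper":1,"travel":[0,0,8],"roll":0},{"gripper":1,"travel":[0,0,8],"roll":0}]'

```text
time_s: 4.2
eef_pos: [0.478, -0.0182, 0.1635]
orientation: [180.0, 0.1, 161.7]
wrist_force: [0.1, 0.3, 0.8]
gripper_width: 0.0004
gripper_force: 0.5
```

Call:
move_arm --moves '[{"gripper":1,"travel":[0,0,8],"roll":0},{"gripper":1,"travel":[0,0,8],"roll":0},{"gripper":1,"travel":[0,0,8],"roll":0},{"gripper":1,"travel":[0,0,8],"roll":0},{"gripper":1,"travel":[0,0,6],"roll":0},{"gripper":1,"travel":[0,0,4],"roll":0}]'

```text
time_s: 4.95
eef_pos: [0.4774, -0.018, 0.121]
orientation: [-180.0, -0.0, 161.7]
wrist_force: [-1.0, 0.5, 0.3]
gripper_width: 0.0
gripper_force: 0.4
```

Call:
move_arm --moves '[{"gripper":1,"travel":[0,0,3],"roll":0},{"gripper":1,"travel":[0,0,3],"roll":0},{"gripper":1,"travel":[0,0,0],"roll":0}]'

```text
time_s: 5.32
eef_pos: [0.4773, -0.018, 0.1161]
orientation: [-180.0, -0.0, 161.7]
wrist_force: [-3.5, 0.9, 6.3]
gripper_width: 0.0008
gripper_force: 2.8
```

```bash
python3 - <<'E'
from fit import *
for n in("scene","top"):
    im,d,P=cloud(n); cv2.imwrite(f"pics/{n}1.png",im); np.save(f"{n}1.npy",P); fit(n,P,im)
cv2.imwrite("pics/c3.png",cv2.resize(cv2.imread("pics/scene1.png")[100:300,200:460],(780,600)))
E
```

```text
scene 4782 2904 normal [ 0.018 -0.004  1.   ] tilt 1.06 yaw box -13.13
rect ((-0.0012200847268104553, 0.03634827584028244), (0.23393121361732483, 0.3130752146244049), 1.5381038188934326) plane pt [ 0.5579 -0.0691  0.1147]
hinge pt (some y) [ 0.5923 -0.0771  0.104 ]
dark [268 168  15  16 158] [0.4952 0.0676 0.1361] lid coords from hinge -0.128 0.1189 h 0.02
dark [315 191  17  18 186] [ 0.5073 -0.1151  0.1346] lid coords from hinge -0.0747 -0.0563 h 0.0195
dark [305 196  16  18 177] [ 0.4607 -0.1003  0.1351] lid coords from hinge -0.1234 -0.0524 h 0.0192
top 2864 1662 normal [ 0.012 -0.004  1.   ] tilt 0.71 yaw box -20.8
rect ((-0.021101869642734528, -0.0029245615005493164), (0.22982975840568542, 0.30793339014053345), 9.368138313293457) plane pt [ 0.5853 -0.0388  0.1136]
hinge pt (some y) [ 0.5569 -0.028   0.104 ]
dark [273 185  13  19 143] [0.5308 0.0808 0.1332] lid coords from hinge -0.0634 0.0925 h 0.0186
dark [319 194  18  11 131] [ 0.5118 -0.1148  0.135 ] lid coords from hinge -0.0118 -0.0971 h 0.0209
dark [324 208   9   7  48] [ 0.4597 -0.1149  0.1361] lid coords from hinge -0.0604 -0.1157 h 0.0217
```

View pics/c3.png

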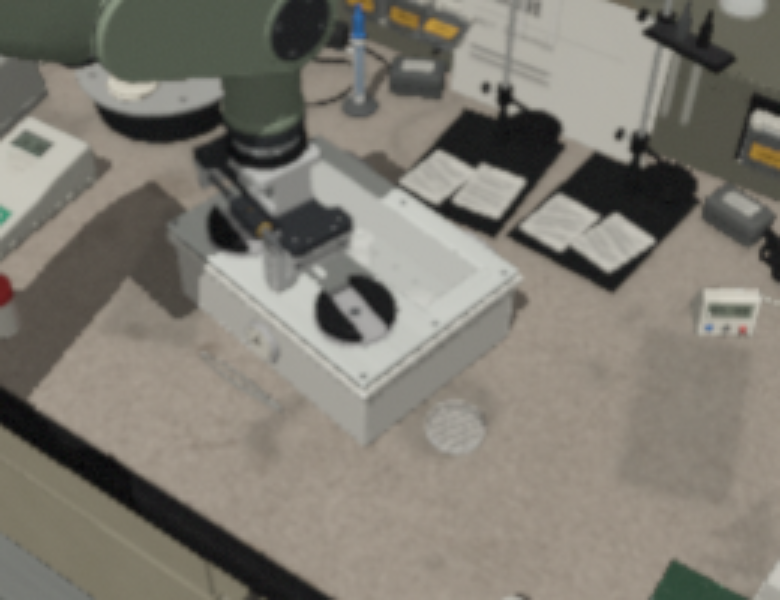

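Lid shut to about 0.02 rad. I'll press it fully once, lift, and then look with the wrist camera.

Call:
move_arm --moves '[{"gripper":1,"travel":[0,0,3],"roll":0},{"gripper":1,"travel":[0,0,2],"roll":0},{"gripper":1,"travel":[0,0,0],"roll":0},{"gripper":1,"travel":[0,0,-5],"roll":0},{"gripper":0.5,"travel":[0,0,-30],"roll":0},{"gripper":0.5,"travel":[0,0,-50],"roll":0},{"gripper":0.5,"travel":[0,0,-50],"roll":0},{"gripper":0.5,"travel":[0,0,-50],"roll":0},{"gripper":0.5,"travel":[0,0,0],"roll":0},{"gripper":0.5,"travel":[0,0,0],"roll":0}]'

```text
time_s: 6.68
eef_pos: [0.4774, -0.018, 0.2948]
orientation: [-180.0, -0.0, 161.7]
wrist_force: [-0.4, 0.3, 0.1]
gripper_width: 0.0468
gripper_force: 0.0
```

```bash
python3 - <<'E'
from h import *
import itertools
s=manip.sense(); print(s["eef_pos"],s["gripper_width"],s["joint_positions"])
for n in("wrist","scene","top"):
    im,d,P=cloud(n); cv2.imwrite(f"pics/{n}2.png",im); np.save(f"{n}2.npy",P)
    m=np.isfinite(P[...,2])&(P[...,2]>.126)&(P[...,2]<.145)&(im.max(2)<80)&(P[...,0]>.40)&(P[...,0]<.62)&(P[...,1]>-.22)&(P[...,1]<.17)
    nl,lab,st,ce=cv2.connectedComponentsWithStats(m.astype(np.uint8))
    C=[P[(lab==i)&m] for i in range(1,nl) if st[i,4]>30]
    for p in C: print(n,len(p),p.mean(0).round(4),p.min(0).round(3),p.max(0).round(3))
    for t in("latch_left_slot","latch_right_slot"):
        for r in manip.boxes_of(t,n)[:2]:
            u,v=np.round(r["location"]).astype(int); print(t,r["confidence"],u,v,P[v,u].round(3))
E
```

```text
[ 0.47735415 -0.01799709  0.29481648] 0.0468428655624467 [-1.25557973e+01 -3.58614654e+00  9.42816640e+01  9.15580028e-04
  8.93230100e+01 -8.42328587e+01]
wrist 1445 [0.4958 0.0711 0.1347] [0.48  0.035 0.126] [0.52  0.102 0.138]
wrist 1415 [ 0.4625 -0.0924  0.1346] [ 0.446 -0.13   0.126] [ 0.487 -0.064  0.138]
wrist 1313 [0.5418 0.0525 0.1335] [0.52  0.023 0.126] [0.559 0.09  0.136]
wrist 932 [ 0.5045 -0.118   0.1333] [ 0.487 -0.144  0.126] [ 0.524 -0.076  0.136]
latch_left_slot 0.81 407 197 [0.517 0.063 0.122]
latch_right_slot 0.9 241 217 [ 0.483 -0.105  0.123]
scene 109 [0.5416 0.0505 0.1355] [0.522 0.023 0.126] [0.559 0.082 0.143]
scene 117 [0.4948 0.0662 0.1362] [0.481 0.037 0.126] [0.525 0.098 0.144]
scene 117 [ 0.5068 -0.1167  0.1356] [ 0.489 -0.143  0.126] [ 0.524 -0.084  0.14 ]
scene 125 [ 0.46   -0.1015  0.1363] [ 0.447 -0.131  0.126] [ 0.481 -0.072  0.142]
latch_left_slot 0.74 280 172 [0.53  0.073 0.124]
latch_left_slot 0.54 201 165 [0.461 0.388 0.045]
top 74 [ 0.5123 -0.1145  0.1356] [ 0.493 -0.143  0.127] [ 0.525 -0.079  0.145]
latch_left_slot 0.57 267 175 [0.616 0.141 0.032]
latch_right_slot 0.43 329 201 [ 0.501 -0.119  0.138]
```

View pics/wrist2.png

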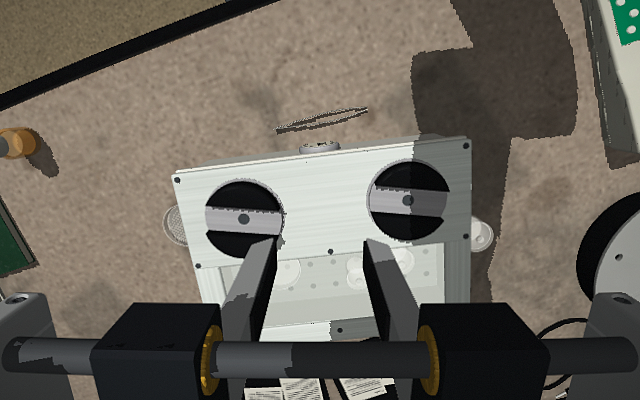

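The wrist view shows both knobs: the left at (407,200) and the right at (243,218), with slots slightly clockwise of horizontal. Next I'll fit the slot angles from the slot floor and walls.

```bash
python3 - <<'E'
from h import *
for n in("wrist","scene"):
  P=np.load(f"{n}2.npy"); Q=P[np.isfinite(P[...,2])]
  for nm,c in(("L",(.5185,.0625)),("R",(.4845,-.1045))):
    r=np.hypot(*(Q[:,:2]-c).T); 
    D=Q[(r<.037)&(Q[:,2]>.115)]; z=D[:,2]; x=D[:,:2]-c
    # angle a, offset o, such that |n.x-o|<.015 <=> floor (z<.1285)
    fl=z<.1285
    best=max(((( abs(x@[-np.sin(a),np.cos(a)]-o)<.015)==fl).mean(),np.degrees(a),o) for a in np.radians(np.arange(40,110,1)) for o in np.arange(-.006,.0061,.001))
    print(n,nm,best,"floor z",np.median(z[fl]).round(4),"top",np.median(z[~fl]).round(4),len(z))
E
```

```text
wrist L (np.float64(0.9789975291210731), np.float64(67.0), np.float64(-0.002)) floor z 0.1209 top 0.1357 5666
wrist R (np.float64(0.9652980132450331), np.float64(67.0), np.float64(-0.002)) floor z 0.121 top 0.1349 3775
scene L (np.float64(0.8932038834951457), np.float64(68.0), np.float64(-0.003)) floor z 0.1239 top 0.1385 412
scene R (np.float64(0.8236775818639799), np.float64(44.0), np.float64(-0.006)) floor z 0.1237 top 0.6016 1191
```

Call:
move_arm --moves '[{"gripper":0.5,"travel":[0,0,0],"roll":0.94},{"gripper":0.5,"travel":[-4,45,30],"roll":0},{"gripper":0.5,"travel":[-4,45,30],"roll":0},{"gripper":0.5,"travel":[0,0,50],"roll":0},{"gripper":0.5,"travel":[0,0,30],"roll":0},{"gripper":0.5,"travel":[0,0,10],"roll":0},{"gripper":0.5,"travel":[0,0,7],"roll":0},{"gripper":0.5,"travel":[0,0,7],"roll":0},{"gripper":0.5,"travel":[0,0,7],"roll":0},{"gripper":0.5,"travel":[0,0,0],"roll":0}]'

```text
time_s: 8.38
eef_pos: [0.52, 0.0616, 0.1243]
orientation: [-180.0, -0.0, 157.0]
wrist_force: [-0.2, -0.3, 0.7]
gripper_width: 0.0472
gripper_force: 0.0
```

Call:
move_arm --moves '[{"gripper":0.5,"travel":[0,0,0],"roll":1.6},{"gripper":0.5,"travel":[0,0,0],"roll":1.4},{"gripper":0.5,"travel":[0,0,0],"roll":1.4},{"gripper":0.5,"travel":[0,0,0],"roll":1.4},{"gripper":0.5,"travel":[0,0,0],"roll":1.4},{"gripper":0.5,"travel":[0,0,0],"roll":0}]'

```text
time_s: 9.12
eef_pos: [0.521, 0.0613, 0.1251]
orientation: [179.9, 0.1, 121.1]
wrist_force: [1.0, -0.5, 0.8]
gripper_width: 0.0469
gripper_force: 0.9
```

```bash
python3 -c "
from h import *
s=manip.sense();print(s['wrist_force'],s['wrist_torque'],s['joint_positions'],s['eef_pos'],s['gripper_width'])"
```

```text
[ 0.9853143  -0.47586075  0.84255531] [-0.3248315  -0.19673103  0.05212603] [-2.73123823e+00  1.03666099e+01  1.00159326e+02 -3.26572062e-02
  6.93538079e+01 -3.37764515e+01] [0.52099164 0.06126147 0.12513726] 0.0468840656527701
```

Call:
move_arm --moves '[{"gripper":0.5,"travel":[0,0,0],"roll":1.4},{"gripper":0.5,"travel":[0,0,0],"roll":1.4},{"gripper":0.5,"travel":[0,0,0],"roll":1.4},{"gripper":0.5,"travel":[0,0,0],"roll":1.4},{"gripper":0.5,"travel":[0,0,0],"roll":1.4},{"gripper":0.5,"travel":[0,0,0],"roll":1.4},{"gripper":0.5,"travel":[0,0,0],"roll":1.4},{"gripper":0.5,"travel":[0,0,0],"roll":0}]'

```text
time_s: 10.12
eef_pos: [0.5201, 0.0619, 0.1246]
orientation: [-180.0, -0.0, 72.2]
wrist_force: [-0.0, -0.2, -0.0]
gripper_width: 0.0468
gripper_force: 0.0
```

```bash
python3 -c "
from h import *
s=manip.sense();print(s['wrist_force'],s['wrist_torque'],s['orientation'],s['eef_pos'],s['gripper_width'])"
```

```text
[-0.00089111 -0.18481985 -0.02089785] [-0.0587246   0.13670799  0.00810379] [-1.79989987e+02 -1.71281053e-02  7.21503244e+01] [0.52006619 0.06187595 0.12462709] 0.04683945131367363
```

Call:
move_arm --moves '[{"gripper":0.5,"travel":[0,0,0],"roll":1},{"gripper":0.5,"travel":[0,0,0],"roll":1},{"gripper":0.5,"travel":[0,0,0],"roll":0.6},{"gripper":0.5,"travel":[0,0,0],"roll":0}]'

```text
time_s: 10.62
eef_pos: [0.5199, 0.0624, 0.1248]
orientation: [180.0, 0.1, 59.7]
wrist_force: [-1.4, 1.7, 1.4]
gripper_width: 0.0469
gripper_force: 55.4
```

```bash
cat > slot.py <<'E'
from h import *
s=manip.sense();print(s['wrist_force'],s['wrist_torque'],s['orientation'],s['eef_pos'])
n="wrist"
im,d,P=cloud(n); Q=P[np.isfinite(P[...,2])]
for nm,c in(("L",(.520,.0617)),("R",(.4863,-.1053))):
    r=np.hypot(*(Q[:,:2]-c).T); D=Q[(r<.037)&(Q[:,2]>.10)&(Q[:,2]<.14)]
    if len(D)<300: print(nm,len(D)); continue
    z=D[:,2]; x=D[:,:2]-c; fl=z<.1275
    print(nm,max((((abs(x@[-np.sin(a),np.cos(a)]-o)<.015)==fl).mean().round(3),np.degrees(a).round(),o.round(3)) for a in np.radians(np.arange(-30,110,1)) for o in np.arange(-.006,.0061,.001)),"floor",np.median(z[fl]).round(4),"top",np.median(z[~fl]).round(4),len(z))
import sys; cv2.imwrite(sys.argv[1],im)
E
python3 slot.py pics/w3.png
```

```text
[-1.39659283  1.67900158  1.37091969] [0.23376323 0.13775319 3.76324848] [1.79971916e+02 5.97201678e-02 5.96913666e+01] [0.5198993  0.06235922 0.1247731 ]
L (np.float64(0.916), np.float64(-16.0), np.float64(0.001)) floor 0.1203 top 0.134 12547
R 0
```

View pics/w3.png

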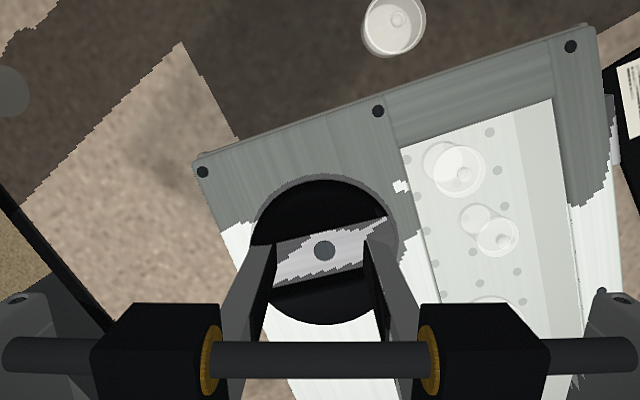

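The torque of 3.8 N m shows the left knob is at its stop; the slot in the picture runs front to back. I'll back off, lift, and rotate back for the right knob.

Call:
move_arm --moves '[{"gripper":0.5,"travel":[0,0,0],"roll":-1.5},{"gripper":0.5,"travel":[0,0,0],"roll":-1.5},{"gripper":0.5,"travel":[0,0,0],"roll":0},{"gripper":0.5,"travel":[0,0,-15],"roll":0},{"gripper":0.5,"travel":[0,0,-50],"roll":0},{"gripper":0.5,"travel":[0,0,-50],"roll":-2},{"gripper":0.5,"travel":[0,0,-50],"roll":-2},{"gripper":0.5,"travel":[0,0,0],"roll":-2},{"gripper":0.5,"travel":[0,0,0],"roll":-2},{"gripper":0.5,"travel":[0,0,0],"roll":-2}]'

```text
time_s: 11.92
eef_pos: [0.5204, 0.0615, 0.291]
orientation: [179.9, 0.1, 124.1]
wrist_force: [0.3, 0.2, -0.5]
gripper_width: 0.0468
gripper_force: 0.0
```

Call:
move_arm --moves '[{"gripper":0.5,"travel":[0,0,0],"roll":-2},{"gripper":0.5,"travel":[0,0,0],"roll":-2},{"gripper":0.5,"travel":[0,0,0],"roll":-2},{"gripper":0.5,"travel":[0,0,0],"roll":-0.4},{"gripper":0.5,"travel":[-5,-30,0],"roll":0},{"gripper":0.5,"travel":[-5,-30,0],"roll":0},{"gripper":0.5,"travel":[0,-30,0],"roll":0},{"gripper":0.5,"travel":[0,0,0],"roll":0},{"gripper":0.5,"travel":[0,0,0],"roll":0}]'

```text
time_s: 13.05
eef_pos: [0.4929, -0.0242, 0.2899]
orientation: [179.9, 0.0, 155.9]
wrist_force: [0.9, -0.2, -0.0]
gripper_width: 0.0469
gripper_force: 0.0
```

```bash
python3 slot.py pics/w4.png
```

```text
[ 0.88129288 -0.17211729 -0.04843701] [0.02718503 0.03009369 0.02909731] [1.79949405e+02 3.78354434e-02 1.55884159e+02] [ 0.49292076 -0.02419063  0.28989098]
L (np.float64(0.972), np.float64(-11.0), np.float64(0.001)) floor 0.12 top 0.1338 4471
R (np.float64(0.967), np.float64(67.0), np.float64(-0.001)) floor 0.1201 top 0.1339 4009
```

View pics/w4.png

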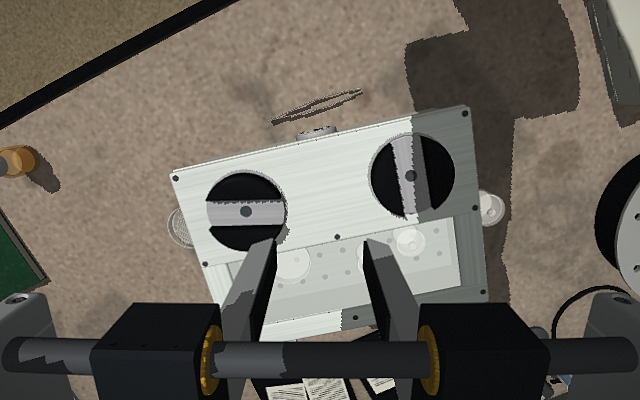

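The left knob is locked (slot at -11°, at (411,175)), and the right slot is at 67° (at (246,212)). Now insert into the right knob.

Call:
move_arm --moves '[{"gripper":0.5,"travel":[-14,-38,30],"roll":0},{"gripper":0.5,"travel":[-14,-39,30],"roll":0},{"gripper":0.5,"travel":[0,0,50],"roll":0},{"gripper":0.5,"travel":[0,0,25],"roll":0},{"gripper":0.5,"travel":[0,0,10],"roll":0},{"gripper":0.5,"travel":[0,0,7],"roll":0},{"gripper":0.5,"travel":[0,0,7],"roll":0},{"gripper":0.5,"travel":[0,0,7],"roll":0},{"gripper":0.5,"travel":[0,0,0],"roll":0}]'

```text
time_s: 14.22
eef_pos: [0.4867, -0.1062, 0.1232]
orientation: [-180.0, -0.0, 156.0]
wrist_force: [0.1, 0.0, 0.2]
gripper_width: 0.0471
gripper_force: 0.0
```

Call:
move_arm --moves '[{"gripper":0.5,"travel":[0,0,0],"roll":1.4},{"gripper":0.5,"travel":[0,0,0],"roll":1.4},{"gripper":0.5,"travel":[0,0,0],"roll":1.4},{"gripper":0.5,"travel":[0,0,0],"roll":1.4},{"gripper":0.5,"travel":[0,0,0],"roll":1.4},{"gripper":0.5,"travel":[0,0,0],"roll":1.4}]'

```text
time_s: 14.98
eef_pos: [0.4868, -0.1062, 0.1239]
orientation: [180.0, -0.0, 113.8]
wrist_force: [-1.3, 1.5, 1.2]
gripper_width: 0.0469
gripper_force: 1.3
```

Call:
move_arm --moves '[{"gripper":0.5,"travel":[0,0,0],"roll":1.4},{"gripper":0.5,"travel":[0,0,0],"roll":1.4},{"gripper":0.5,"travel":[0,0,0],"roll":1.4},{"gripper":0.5,"travel":[0,0,0],"roll":1.4},{"gripper":0.5,"travel":[0,0,0],"roll":1.4},{"gripper":0.5,"travel":[0,0,0],"roll":1.4},{"gripper":0.5,"travel":[0,0,0],"roll":1.0},{"gripper":0.5,"travel":[0,0,0],"roll":0.6},{"gripper":0.5,"travel":[0,0,0],"roll":0}]'

```text
time_s: 16.1
eef_pos: [0.4866, -0.1045, 0.1238]
orientation: [-179.9, -0.1, 64.3]
wrist_force: [-0.4, 5.5, 1.2]
gripper_width: 0.047
gripper_force: 22.8
```

```bash
python3 slot.py pics/w5.png
```

```text
[-0.35082779  5.5129942   1.17785441] [0.897285   0.21624258 1.65137371] [-1.79899812e+02 -1.08361335e-01  6.42791825e+01] [ 0.48659544 -0.10446863  0.12381114]
L 0
R (np.float64(0.914), np.float64(-14.0), np.float64(0.001)) floor 0.1201 top 0.1338 12603
```

At the stop with 1.65 N m. Back off, lift and check.

Call:
move_arm --moves '[{"gripper":0.5,"travel":[0,0,0],"roll":-1.3},{"gripper":0.5,"travel":[0,0,0],"roll":-1.2},{"gripper":0.5,"travel":[0,0,0],"roll":0},{"gripper":0.5,"travel":[0,0,-15],"roll":0},{"gripper":0.5,"travel":[0,0,-50],"roll":0},{"gripper":0.5,"travel":[0,0,-50],"roll":0},{"gripper":0.5,"travel":[40,0,-50],"roll":0},{"gripper":0.5,"travel":[0,0,0],"roll":0},{"gripper":0.5,"travel":[0,0,0],"roll":0}]'

```text
time_s: 17.27
eef_pos: [0.4958, -0.0684, 0.2876]
orientation: [180.0, 0.0, 76.5]
wrist_force: [-0.4, 0.6, 0.7]
gripper_width: 0.0469
gripper_force: 0.0
```

```bash
python3 slot.py pics/w6.png; python3 - <<'E'
from fit import *
im,d,P=cloud("scene"); cv2.imwrite("pics/s6.png",im); fit("scene",P,im)
E
```

```text
[-0.40142161  0.5637991   0.66914428] [-0.09624676  0.09087344 -0.00358543] [1.79970568e+02 2.56956709e-02 7.64725850e+01] [ 0.49577133 -0.06839768  0.28757433]
L (np.float64(0.982), np.float64(-11.0), np.float64(0.001)) floor 0.1188 top 0.1325 5758
R (np.float64(0.962), np.float64(-11.0), np.float64(0.0)) floor 0.1189 top 0.1326 4082
scene 4856 3686 normal [ 0.016 -0.003  1.   ] tilt 0.96 yaw box -9.88
rect ((0.0014258623123168945, 0.016921743750572205), (0.3144032061100006, 0.23224173486232758), 88.3559799194336) plane pt [ 0.5596 -0.0496  0.1143]
hinge pt (some y) [ 0.5799 -0.0532  0.104 ]
dark [268 164  20  15 171] [0.5248 0.0835 0.1343] lid coords from hinge -0.0782 0.1252 h 0.0197
dark [275 169  20  16 190] [0.5138 0.0362 0.1344] lid coords from hinge -0.0809 0.0767 h 0.0198
dark [304 192  20  15 165] [ 0.4901 -0.0828  0.1339] lid coords from hinge -0.0838 -0.0446 h 0.0189
dark [312 199  20  15 183] [ 0.4775 -0.1312  0.1342] lid coords from hinge -0.0879 -0.0945 h 0.0195
```

View pics/w6.png

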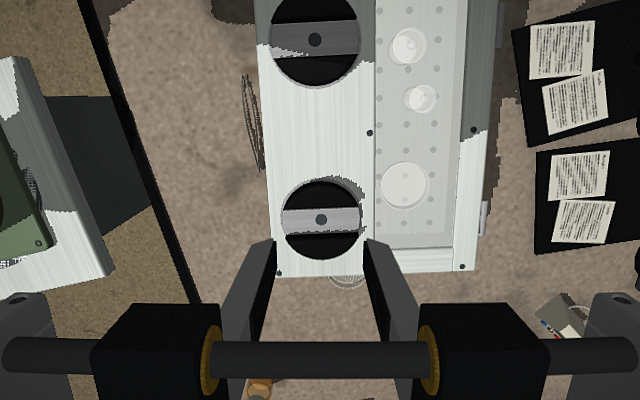

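View pics/s6.png

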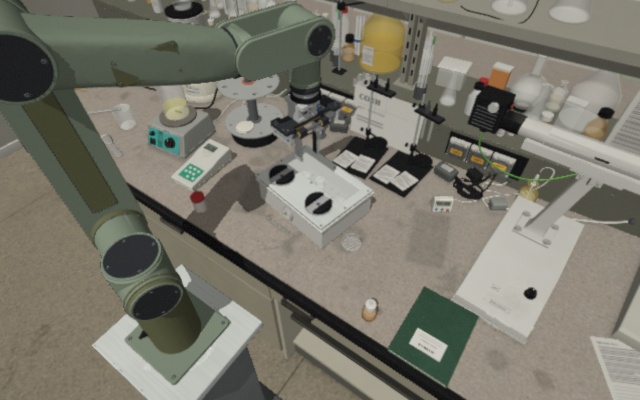

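The wrist view (knobs at (315,40) and (320,220)) shows both slots front to back at -11°, matching the box yaw. The lid has been drawn down about 2 mm, and the scene view shows the bench items undisturbed.

```bash
python3 -c "
from station import manip
print(manip.hand_in())"
```

```text
the job is handed in; nothing more can be done
None
```

The lid was pushed shut and both knobs turned clockwise to their stops, and the job is handed in (no verdict was returned); by camera both slots point front to back and the lid sits about 2 mm lower at the knobs than before locking, an estimated 0.008 rad from fully pressed.

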